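Put the leftover capacitors back in their drawers

TASK

Put each of the four loose capacitors away in the open drawer that holds stock of its own size, standing on the drawer's floor with the pins up, in front of that stock. Set them down gently rather than dropping them, do not knock any over, and leave the choke and the transformer where they are.

Things in the scene. Friction and masses are not known exactly. Their poses are not given: they have to be found in the camera images.
- cap18_center (a point): The smallest of the four loose electrolytic capacitors: an upright can 18 mm in diameter and 36 mm tall in a dark blue sleeve with one light stripe, standing on its plain flat end; on top a tan disc with two short bright pins (6 mm more, thin, at the middle). The point is its centre, 18 mm above its flat end; z is its axis, up. Loose, 16 g, plus or minus a third.
- cap25_center (a point): The second smallest of the four loose electrolytic capacitors: an upright can 25 mm in diameter and 40 mm tall in a dark blue sleeve with one light stripe, standing on its plain flat end; on top a tan disc with two short bright pins (6 mm more, thin, at the middle). The point is its centre, 20 mm above its flat end; z is its axis, up. Loose, 32 g, plus or minus a third.
- cap35_center (a point): The second largest of the four loose electrolytic capacitors: an upright can 35 mm in diameter and 45 mm tall in a dark blue sleeve with one light stripe, standing on its plain flat end; on top a tan disc with two short bright pins (6 mm more, thin, at the middle). The point is its centre, 22.5 mm above its flat end; z is its axis, up. Loose, 70 g, plus or minus a third.
- cap46_center (a point): The largest of the four loose electrolytic capacitors: an upright can 46 mm in diameter and 50 mm tall in a dark blue sleeve with one light stripe, standing on its plain flat end; on top a tan disc with two short bright pins (6 mm more, thin, at the middle). The point is its centre, 25 mm above its flat end; z is its axis, up. Loose, 130 g, plus or minus a third.
- drawer18: Open clear drawer, fixed on the bench, 150 (x) by 124 (y) by 56 mm high, walls and floor 3 mm; label and 12 mm finger pull at its -x end, facing the robot. Origin: centre of its underside, z up. A row of five standing capacitors 18 mm in diameter, 36 mm tall, fixed, fills its back from x = +50 mm; the floor in front (x -72 to +50, y -59 to +59 mm, 3 mm above the origin) is empty.
- drawer25: Open clear drawer, fixed on the bench, 150 (x) by 124 (y) by 56 mm high, walls and floor 3 mm; label and 12 mm finger pull at its -x end, facing the robot. Origin: centre of its underside, z up. A row of four standing capacitors 25 mm in diameter, 40 mm tall, fixed, fills its back from x = +43 mm; the floor in front (x -72 to +43, y -59 to +59 mm, 3 mm above the origin) is empty.
- drawer35: Open clear drawer, fixed on the bench, 150 (x) by 124 (y) by 56 mm high, walls and floor 3 mm; label and 12 mm finger pull at its -x end, facing the robot. Origin: centre of its underside, z up. A row of three standing capacitors 35 mm in diameter, 45 mm tall, fixed, fills its back from x = +33 mm; the floor in front (x -72 to +33, y -59 to +59 mm, 3 mm above the origin) is empty.
- drawer46: Open clear drawer, fixed on the bench, 150 (x) by 124 (y) by 56 mm high, walls and floor 3 mm; label and 12 mm finger pull at its -x end, facing the robot. Origin: centre of its underside, z up. A row of two standing capacitors 46 mm in diameter, 50 mm tall, fixed, fills its back from x = +22 mm; the floor in front (x -72 to +22, y -59 to +59 mm, 3 mm above the origin) is empty.
- choke_center (a point): Toroidal choke: a flat ring wound with copper wire, 46 mm outside diameter, 17 mm high, lying on the bench, loose. The point is its centre, 8 mm up. To be left where it lies.
- transformer_center (a point): Small mains transformer: a block of dark steel sheets with a tan coil, 72 mm (its y, over the feet) by 44 mm (its x), 48 mm high, on the bench, loose, 350 g. The point is at its middle, 24 mm up. To be left where it stands.
Mind the look-alikes: they are no part of the job. What is shaped like the part that bears cap35_center but green is not meant.

How it is judged:
By the outcome, as a careful person would: the job done as asked, in the order asked, and still so for the second after the job is handed in, with the robot touching nothing.
It also fails if it takes over 118 s, if anything falls off the work surface, if the arm or the gripper's body presses on something with over 40 N, if the wrist force passes 120 N, or if a joint passes its speed limit or range.

ROBOT

A 6-joint arm with a two-finger parallel gripper is mounted at the origin on the work surface. World frame = base frame: x ahead of the robot, y to its left, z up, the work surface at z = 0. Lengths are in m, angles in degrees, forces in N, time in s.
With the tool pointing down it reaches from about 0.3 to 0.875 m from the base axis. Payload 4.2 kg.
Tool frame: the origin (TCP) lies at the very end of the fingers, on their centre line; the grasp point (between the pads) lies 19 mm behind it; x points along the fingers, z is the direction in which the jaws open and shut, and the axes are right-handed (so a half turn about x gives the same grasp; the last joint's range is limited). The gripper opens to 85 mm and grips with 20 to 120 N. Pads are 22 mm wide; open, the fingers measure 114 mm over their backs; the gripper's body (76 mm by 85 mm) begins 54 mm behind the grasp point. The pads swing forward as they close: fully open they stand 13 mm farther back than shut.
Start: joints at [68.698, 18.312, 89.639, -0, 72.044, -1.146], TCP at [0.198, 0.54, 0.193] pointing down, gripper open.
Joint ranges: [-177.97, 177.97], [-48.28, 115.42], [12.27, 149.76], [-77.06, 257.06], [2.81, 150.46], [-146.56, 146.56]. Speed limits (degrees/s): [147.25, 147.25, 180, 180, 180, 180].

INTERFACE

Orientations are given as [roll, pitch, yaw] about the fixed x, y, z axes, in that order (R = Rz(yaw) Ry(pitch) Rx(roll)).
In Python, from rig import bot, vision, workorder gives the robot as it stands.
- The arm moves only by the shell command python3 -m inch 'ROWS' [OPENING] [FORCE]. ROWS is JSON, a list of rows, each an object of numbers: "dx", "dy", "dz": the shift along the tool's x, y, z in mm; "twist": the turn about the tool's x in degrees. In form: [{"dx": .., "dy": .., "dz": .., "twist": ..}, ...]. A call has exactly 10 rows; each row shifts and turns the commanded pose from where the row before left it, along the tool's axes as they then stand; what a row does not reach is not made up. A row lasts 1/12 s, in which the tool goes at most 41.7 mm and 7.16 degrees, less where a joint would pass 70% of its speed; a pose out of reach is approached as far as the arm can. A call with a gripper value outside its range is refused whole. OPENING is the opening in per cent of the stroke, from 0 (shut) to 100 (fully open), set as the call begins (- or left out, the last holds). The fingers move at their own pace and stop on an object; FORCE is the grip in N (left out, the last holds). Time passes only in rows, so rows that do not move let the fingers close, or fill a call up. It gives the time, the measured TCP pose, the force and the opening at its end, in the units of the state.
- bot.read_state(): the state, without advancing time (a new reading comes with each control period).
- vision.grab_frame(name): name is "scene" or "top"; returns a dict with "color" (420x560x3 uint8, red, green, blue), "mtx" (3x3 intrinsics, pixels), "R" (3x3) and "t" (3): a world point X has camera coordinates R X + t. Camera axes: x right, y down, z forward; pixel columns grow to the right and rows downward; lengths in m; the calibration is good to about 2 mm. A picture is of the moment at which its call begins. There is no depth.
- workorder.close_job(): hands the job in, once; it reports no verdict.
The state is a dict: "t": time; "q": joint angles; "joint_velocities": joint speeds; "tau": joint torques, N m; "tcp_pos": TCP position; "eef_rot": TCP orientation; "wrist_force": force on the tool from outside, world axes, zero at the start; "torque": the same for the moment, N m; "finger_gap": finger opening in m.
Only numpy, scipy, OpenCV 4.12 (cv2) and the standard library are available. Lean on these libraries where they do the work, as an engineer would, in place of code of your own. Each camera call takes 0.05 s, during which the arm holds its last target. There are 200 camera calls.

## Working session

There is one attempt and no reset: what is moved stays moved. The work goes in short steps, Python scripts to look and compute and a shell command to move; the robot and the scene stay as the last step left them, time stands still between calls to the robot, and variables do not carry over. Pictures are saved under pics/ and viewed, about 12 in all and at most 16, crops included, and the job is handed in when it is done.

```bash
ls; mkdir -p pics
cat > h.py <<'E'
import numpy as np, cv2
from rig import bot, vision, workorder
def save(name,fn,crop=None,s=1):
    f=vision.grab_frame(name); im=f["color"][:,:,::-1].copy()
    if crop: x0,y0,x1,y1=crop; im=im[y0:y1,x0:x1]
    im=cv2.resize(im,None,fx=s,fy=s,interpolation=cv2.INTER_CUBIC) if s!=1 else im
    cv2.imwrite("pics/"+fn,im); return f
def ray(f,u,v,z):
    R=np.array(f["R"]);t=np.array(f["t"]);C=-R.T@t
    d=R.T@np.linalg.inv(f["mtx"])@np.array([u,v,1.]); return C+d*(z-C[2])/d[2]
def proj(f,X):
    c=np.array(f["R"])@np.array(X)+np.array(f["t"]); p=np.array(f["mtx"])@c; return p[:2]/p[2]
E
python3 - <<'E'
from h import *
import pickle
for n in("top","scene"):
    f=save(n,n+"1.png",s=1.4); pickle.dump(f,open(n+".pkl","wb")); R=np.array(f["R"]);print(n,-R.T@f["t"]);print(R.round(3),f["mtx"])
print(bot.read_state())
E
```

```text
pics
top [0.42288036 0.01818392 0.75373927]
[[-0.015 -0.999  0.03 ]
 [-0.989  0.01  -0.146]
 [ 0.146 -0.031 -0.989]] [[380.47049015   0.         274.42599657]
 [  0.         380.47049015 207.93670471]
 [  0.           0.           1.        ]]
scene [ 1.25243202 -0.2028434   0.68638692]
[[ 0.269  0.963  0.018]
 [ 0.632 -0.162 -0.758]
 [-0.727  0.215 -0.652]] [[455.99832135   0.         283.70754595]
 [  0.         455.99832135 210.47381959]
 [  0.           0.           1.        ]]
{'t': 0.1, 'q': array([ 6.86965361e+01,  1.83484434e+01,  8.96998620e+01,  1.55082509e-04,
        7.20440197e+01, -1.14536569e+00]), 'joint_velocities': array([-0.0394866 , -0.07621613, -0.17353512, -0.07997333, -0.05280663,
       -0.0191911 ]), 'tau': array([ 8.18693279e-04, -4.16405082e+01, -2.34705627e+01, -1.56798628e-04,
        4.77568057e-03, -2.48535076e-05]), 'tcp_pos': array([0.19796687, 0.53932422, 0.1917587 ]), 'eef_rot': array([ 178.76312767,   89.90767477, -111.3950185 ]), 'wrist_force': array([ 0.71916035,  0.01682899, -1.09079494]), 'torque': array([ 0.04028313, -0.01037925, -0.03750391]), 'finger_gap': 0.08502519039441725}
```

View pics/top1.png

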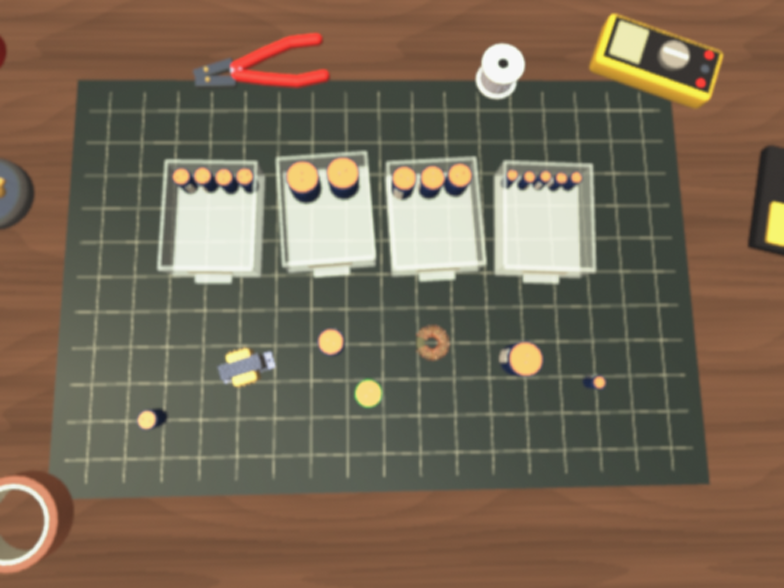

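View pics/scene1.png

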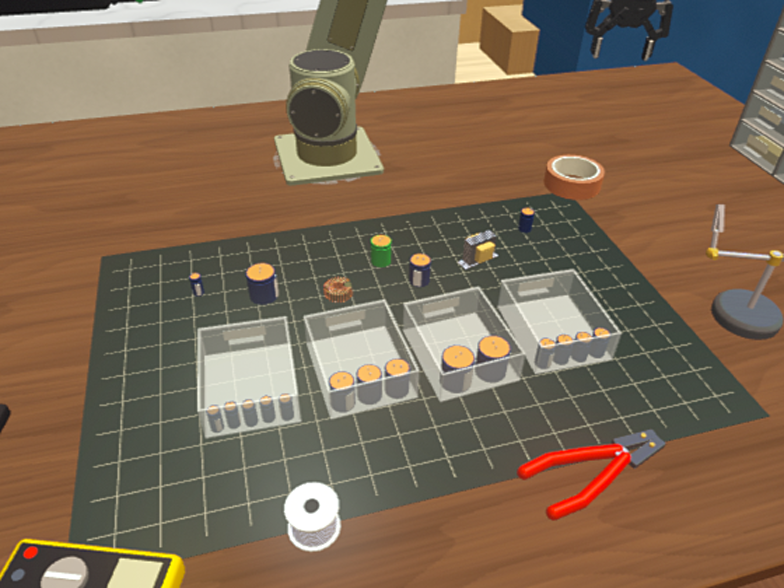

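The top view at 1.4x shows the drawers left to right as 25, 46, 35, 18. The transformer is at (246,366) and the choke at (432,342).

These could be taken for the targets (pixels in the 1.4x top view):
- cap25 at (148,419)
- cap35 at (330,342), blue sleeve
- **green look-alike** at (368,393), to be avoided
- cap46 at (525,358)
- cap18 at (598,382)

The stock discs in the drawers also match by shape. I choose by size and blue sleeve, and will check with a crop.

```bash
cat > meas.py <<'E'
from h import *
def discs(f,lo=8):
    hsv=cv2.cvtColor(f["color"],cv2.COLOR_RGB2HSV)
    m=cv2.inRange(hsv,(9,90,170),(24,255,255)); n,l,s,c=cv2.connectedComponentsWithStats(m)
    return [(c[i],s[i]) for i in range(1,n) if s[i][4]>=lo]
E
python3 - <<'E'
from meas import *; import pickle
t,s=(pickle.load(open(n+".pkl","rb")) for n in("top","scene"))
for n,f in(("T",t),("S",s)):
    for c,st in discs(f):
        if 80<c[1]<340: print(n,(c*1.4).round(0),st[2:5],*[ray(f,*c,z)[:2].round(4) for z in (.036,.040,.045,.050)])
im=t["color"][:,:,::-1]
a=cv2.resize(im[100:210,105:435],(792,264),interpolation=cv2.INTER_CUBIC); b=cv2.resize(im[225:315,90:450],(792,198),interpolation=cv2.INTER_CUBIC)
cv2.imwrite("pics/crop1.png",np.vstack([a,b]))
R=np.array(bot.read_state()["eef_rot"])
from scipy.spatial.transform import Rotation as Ro
print(Ro.from_euler("xyz",R,degrees=True).as_matrix().round(3))
E
```

```text
T [342. 172.] [ 22  21 384] [0.6985 0.0521] [0.697  0.0519] [0.6951 0.0516] [0.6931 0.0514]
T [302. 176.] [ 22  22 392] [0.693  0.1087] [0.6915 0.1082] [0.6896 0.1075] [0.6878 0.1069]
T [459. 174.] [ 17  16 213] [ 0.6948 -0.1136] [ 0.6933 -0.1129] [ 0.6914 -0.112 ] [ 0.6895 -0.111 ]
T [404. 177.] [ 16  16 211] [ 0.6907 -0.0345] [ 0.6892 -0.0342] [ 0.6873 -0.0339] [ 0.6855 -0.0335]
T [432. 177.] [ 16  16 210] [ 0.691  -0.0744] [ 0.6895 -0.0739] [ 0.6876 -0.0732] [ 0.6857 -0.0726]
T [180. 176.] [ 12  12 104] [0.6941 0.2768] [0.6926 0.2753] [0.6907 0.2735] [0.6888 0.2717]
T [202. 175.] [ 11  11 102] [0.6949 0.2474] [0.6934 0.2462] [0.6915 0.2446] [0.6896 0.243 ]
T [223. 176.] [ 12  11 105] [0.6928 0.2178] [0.6913 0.2166] [0.6894 0.2152] [0.6876 0.2139]
T [244. 175.] [ 11  12 102] [0.694  0.1893] [0.6925 0.1883] [0.6906 0.1871] [0.6887 0.1859]
T [512. 174.] [ 8  8 42] [ 0.6948 -0.1883] [ 0.6933 -0.1871] [ 0.6914 -0.1857] [ 0.6895 -0.1843]
T [529. 176.] [ 7  8 44] [ 0.692  -0.2125] [ 0.6905 -0.2112] [ 0.6887 -0.2096] [ 0.6868 -0.208 ]
T [545. 175.] [ 8  8 45] [ 0.6927 -0.2357] [ 0.6912 -0
[... 2472 characters left out ...]
6814 0.1933] [0.6849 0.1909] [0.6893 0.1879] [0.6937 0.1848]
S [458. 356.] [ 21  16 267] [0.6766 0.059 ] [0.6802 0.0574] [0.6846 0.0554] [0.689  0.0533]
S [397. 366.] [ 16  11 140] [ 0.6738 -0.0296] [ 0.6773 -0.0307] [ 0.6818 -0.032 ] [ 0.6862 -0.0333]
S [368. 373.] [ 16  11 148] [ 0.6748 -0.0699] [ 0.6784 -0.0707] [ 0.6828 -0.0717] [ 0.6872 -0.0727]
S [341. 380.] [ 16  12 144] [ 0.6778 -0.1092] [ 0.6813 -0.1098] [ 0.6857 -0.1105] [ 0.6901 -0.1112]
S [643. 434.] [ 4  3 10] [0.8631 0.2389] [0.8655 0.2362] [0.8685 0.2328] [0.8715 0.2294]
S [651. 444.] [4 3 9] [0.8786 0.2413] [0.8809 0.2386] [0.8838 0.2352] [0.8867 0.2318]
[[-0.001 -0.939  0.345]
 [-0.002  0.345  0.939]
 [-1.     0.    -0.002]]
```

View pics/crop1.png

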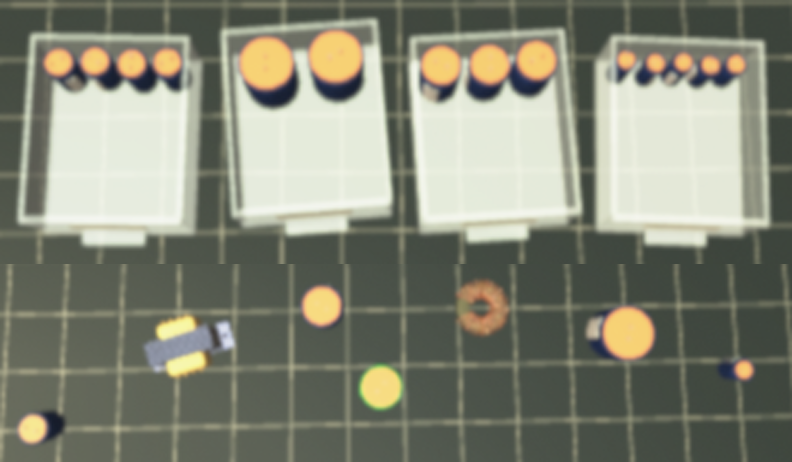

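The crop confirms it: the green-sleeved disc at crop pixel (381,387) is the look-alike, and the other four have blue sleeves. The drawers tilt by a few degrees. First I move above cap25 with the jaws along world y.

```bash
python3 -m inch '[{"dx":0,"dy":0,"dz":0,"twist":-6.7},{"dx":0,"dy":0,"dz":0,"twist":-6.7},{"dx":0,"dy":0,"dz":0,"twist":-6.7},{"dx":0,"dy":-16.5,"dz":-23.3,"twist":0},{"dx":0,"dy":-16.5,"dz":-23.3,"twist":0},{"dx":0,"dy":-16.5,"dz":-23.3,"twist":0},{"dx":0,"dy":-16.5,"dz":-23.3,"twist":0},{"dx":0,"dy":-16.5,"dz":-23.3,"twist":0},{"dx":0,"dy":-16.5,"dz":-23.3,"twist":0},{"dx":0,"dy":-16.5,"dz":-23.3,"twist":0}]' 80 30
python3 -m inch '[{"dx":0,"dy":-16.5,"dz":-23.3,"twist":0},{"dx":0,"dy":-16.5,"dz":-23.3,"twist":0},{"dx":0,"dy":-16.5,"dz":-23.3,"twist":0},{"dx":20,"dy":0,"dz":0,"twist":0},{"dx":30,"dy":0,"dz":0,"twist":0},{"dx":30,"dy":0,"dz":0,"twist":0},{"dx":20,"dy":0,"dz":0,"twist":0},{"dx":0,"dy":0,"dz":0,"twist":0},{"dx":0,"dy":0,"dz":0,"twist":0},{"dx":0,"dy":0,"dz":0,"twist":0}]'
cat >> h.py <<'E'
def st():
    from scipy.spatial.transform import Rotation as Ro
    s=bot.read_state(); M=Ro.from_euler("xyz",s["eef_rot"],degrees=True).as_matrix()
    print("t",round(s["t"],2),"tcp",(s["tcp_pos"]*1e3).round(1),"jawyaw",round(np.degrees(np.arctan2(M[1,2],M[0,2])),2),"F",s["wrist_force"].round(1),"gap",round(s["finger_gap"]*1e3,1)); return s,M
def go(x,y,z):
    s,M=st(); print("dx,dy,dz",(M.T@(np.array([x,y,z])-s["tcp_pos"])*1e3).round(1))
E
python3 - <<'E'
from h import *
go(.3635,.306,.010)
f=vision.grab_frame("scene"); p=proj(f,bot.read_state()["tcp_pos"]); print(p)
im=f["color"][:,:,::-1].copy(); x,y=p.astype(int); im[y,x]=(0,0,255)
c=im[max(y-70,0):y+40,x-60:x+60]; cv2.imwrite("pics/tip.png",cv2.resize(c,None,fx=5,fy=5,interpolation=cv2.INTER_NEAREST))
E
```

```text
t: 0.93
tcp_pos: [0.3138, 0.3752, 0.1922]
eef_rot: [138.8, 90.0, -131.3]
wrist_force: [0.7, -0.2, -0.6]
finger_gap: 0.0681
t: 1.77
tcp_pos: [0.3637, 0.3073, 0.0936]
eef_rot: [-50.1, 89.9, 39.8]
wrist_force: [1.0, -0.1, -0.3]
finger_gap: 0.0683
t 1.77 tcp [363.7 307.3  93.6] jawyaw 89.95 F [ 1.  -0.1 -0.3] gap 68.3
dx,dy,dz [83.6  0.3 -1.4]
[380.16712421 132.55004878]
```

View pics/tip.png

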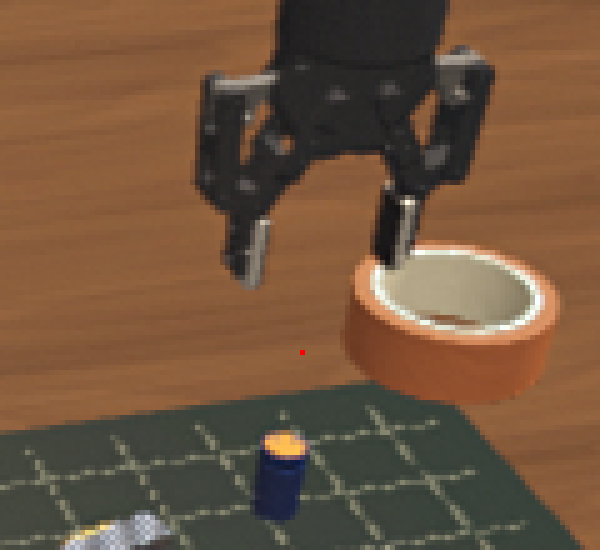

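The tips at about (320,275) in the crop sit well above the projected TCP at (302,352). I'll check whether that is picture lag or a real offset.

Run:
```python
from h import *; import pickle
s0=pickle.load(open("scene.pkl","rb")); print("start proj x1.4",proj(s0,[.198,.5393,.1918])*1.4)
out=[]
for n in("scene","top"):
    f=vision.grab_frame(n); q=st()[0]["tcp_pos"]; p=proj(f,q); print(n,p)
    im=f["color"][:,:,::-1].copy(); x,y=p.astype(int); im[y,x]=(0,0,255)
    if n=="scene": out.append(cv2.resize(im[y-60:y+40,x-50:x+50],(400,400),interpolation=cv2.INTER_NEAREST)); 
    else: out.append(cv2.resize(im[y-50:y+50,max(x-50,0):max(x-50,0)+100],(400,400),interpolation=cv2.INTER_NEAREST)); print(x)
cv2.imwrite("pics/tip2.png",np.hstack(out))
```

```text
start proj x1.4 [612.86165696  84.18925926]
t 1.87 tcp [363.9 307.6  94.1] jawyaw 89.96 F [0.2 0.7 0.2] gap 68.2
scene [380.17593422 132.51205652]
t 1.92 tcp [363.8 307.5  94. ] jawyaw 89.96 F [-0.   0.   0.9] gap 68.3
top [ 89.92372071 302.55776352]
89
```

View pics/tip2.png

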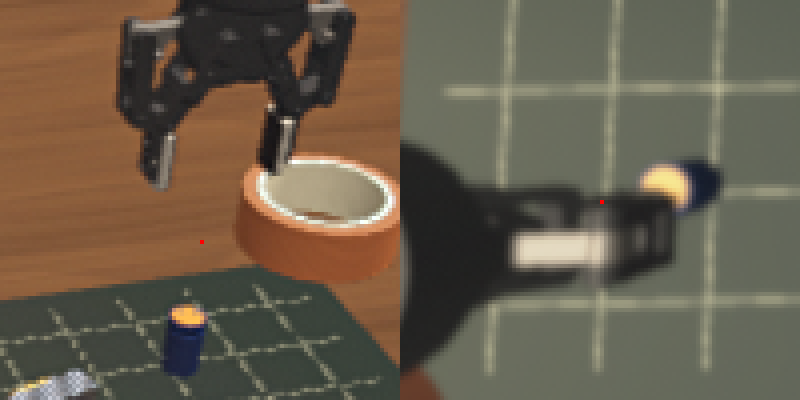

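Run:
```python
from h import *; import pickle
f=pickle.load(open("scene.pkl","rb")); t=pickle.load(open("top.pkl","rb"))
q=np.array([.3638,.3075,.094]); p=proj(f,q)
for n,(u,v) in {"L":(160,187),"R":(275,172)}.items():
    px=p+(np.array([u,v])-[202,242])/4
    for z in(.085,.094,.103,.11): print(n,z,ray(f,*px,z).round(4))
p0=proj(t,q)
for dz in(0,.03,.06,.1):
    print(dz,[(((proj(t,q+[0,y,dz])-p0)*4)+[601,201]).round(0) for y in(-.055,0,.055)])
s=bot.read_state();print(s["q"].round(2))
```

```text
L 0.085 [0.2789 0.3177 0.085 ]
L 0.094 [0.2935 0.3099 0.094 ]
L 0.103 [0.3081 0.3021 0.103 ]
L 0.11 [0.3194 0.2961 0.11  ]
R 0.085 [0.2787 0.4019 0.085 ]
R 0.094 [0.2933 0.3929 0.094 ]
R 0.103 [0.3078 0.3838 0.103 ]
R 0.11 [0.3192 0.3768 0.11  ]
0 [array([734., 199.]), array([601., 201.]), array([467., 203.])]
0.03 [array([707., 206.]), array([567., 209.]), array([426., 211.])]
0.06 [array([677., 214.]), array([530., 217.]), array([381., 219.])]
0.1 [array([632., 226.]), array([473., 229.]), array([314., 232.])]
[ 38.82  14.63 110.72   0.    54.46 -51.14]
```

Both views fit tips that are laterally right but about 40 mm above the reported TCP, of which roughly 10 mm is retraction from being open. I'll descend part way and look again.

```bash
python3 -m inch '[{"dx":10,"dy":0,"dz":-1.4,"twist":0},{"dx":14,"dy":0,"dz":0,"twist":0},{"dx":14,"dy":0,"dz":0,"twist":0},{"dx":10,"dy":0,"dz":0,"twist":0},{"dx":0,"dy":0,"dz":0,"twist":0},{"dx":0,"dy":0,"dz":0,"twist":0},{"dx":0,"dy":0,"dz":0,"twist":0},{"dx":0,"dy":0,"dz":0,"twist":0},{"dx":0,"dy":0,"dz":0,"twist":0},{"dx":0,"dy":0,"dz":0,"twist":0}]'
cat >> h.py <<'E'
def tip(fn,w=40,s=4):
    out=[]
    for n in("scene","top"):
        f=vision.grab_frame(n); p=proj(f,bot.read_state()["tcp_pos"]); im=cv2.copyMakeBorder(f["color"][:,:,::-1],60,60,60,60,cv2.BORDER_CONSTANT)
        x,y=(p+60).round().astype(int); im[y,x]=(0,0,255)
        out.append(cv2.resize(im[y-w:y+w,x-w:x+w],(400,400),interpolation=cv2.INTER_NEAREST))
    cv2.imwrite("pics/"+fn,np.hstack(out))
E
python3 - <<'E'
from h import *
go(.3635,.306,.010); tip("tip3.png")
E
```

```text
t: 2.75
tcp_pos: [0.3633, 0.3055, 0.0451]
eef_rot: [-50.8, 89.9, 39.1]
wrist_force: [0.4, 0.9, 0.3]
finger_gap: 0.0689
t 2.75 tcp [363.3 305.5  45.1] jawyaw 89.95 F [0.4 0.9 0.3] gap 68.9
dx,dy,dz [35.1 -0.2  0.5]
```

View pics/tip3.png

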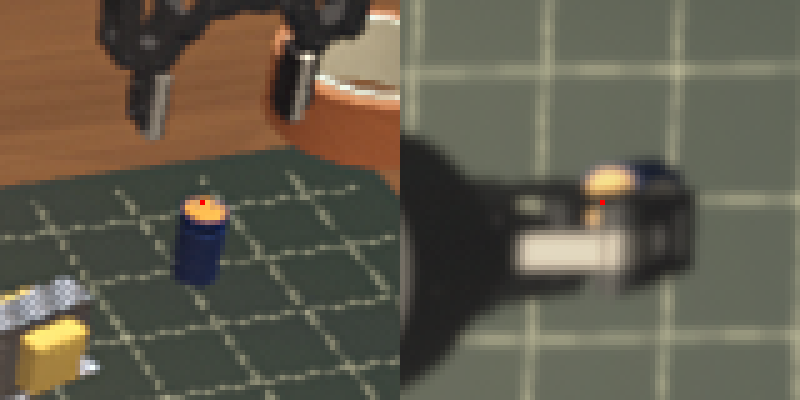

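The offset is the same as before: the tips are at about (222,128) and the dot at (201,201), 15 px up. I'll go down to reported z = 10 mm, watch the force, and look again.

```bash
python3 -m inch '[{"dx":5,"dy":0,"dz":0,"twist":0},{"dx":5,"dy":0,"dz":0,"twist":0},{"dx":5,"dy":0,"dz":0,"twist":0},{"dx":5,"dy":0,"dz":0,"twist":0},{"dx":5,"dy":0,"dz":0,"twist":0},{"dx":5,"dy":0,"dz":0,"twist":0},{"dx":5,"dy":0,"dz":0,"twist":0},{"dx":0,"dy":0,"dz":0,"twist":0},{"dx":0,"dy":0,"dz":0,"twist":0},{"dx":0,"dy":0,"dz":0,"twist":0}]'
python3 - <<'E'
from h import *
go(.3635,.306,.010); tip("tip4.png")
E
```

```text
t: 3.68
tcp_pos: [0.3631, 0.3054, 0.0096]
eef_rot: [-45.8, 90.0, 44.2]
wrist_force: [-0.1, 0.4, -1.4]
finger_gap: 0.0682
t 3.68 tcp [363.1 305.4   9.6] jawyaw 89.95 F [-0.1  0.4 -1.4] gap 68.2
dx,dy,dz [-0.4 -0.4  0.6]
```

View pics/tip4.png

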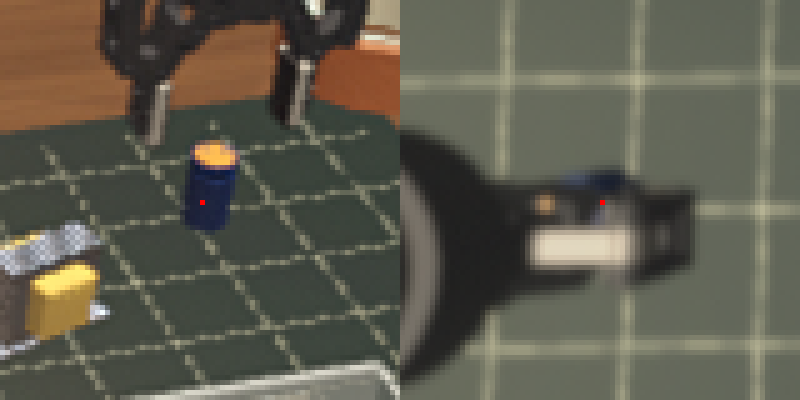

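The tips at (220,134) are still above the cap's top at (214,155), so they really are high by about 45 mm. I'll creep down while checking force.

```bash
python3 -m inch '[{"dx":2,"dy":0,"dz":0,"twist":0},{"dx":2,"dy":0,"dz":0,"twist":0},{"dx":2,"dy":0,"dz":0,"twist":0},{"dx":2,"dy":0,"dz":0,"twist":0},{"dx":2,"dy":0,"dz":0,"twist":0},{"dx":2,"dy":0,"dz":0,"twist":0},{"dx":1,"dy":0,"dz":0,"twist":0},{"dx":0,"dy":0,"dz":0,"twist":0},{"dx":0,"dy":0,"dz":0,"twist":0},{"dx":0,"dy":0,"dz":0,"twist":0}]'
python3 - <<'E'
from h import *
f=vision.grab_frame("scene"); st()
im=f["color"][:,:,::-1]; p=proj(f,[.3635,.306,.04]).astype(int); x,y=p
cv2.imwrite("pics/tip5.png",cv2.resize(im[y-35:y+35,x-40:x+40],None,fx=8,fy=8,interpolation=cv2.INTER_CUBIC)); print(proj(f,[.3635,.306,.04])-p+[40,35])
E
```

```text
t: 4.62
tcp_pos: [0.363, 0.3053, -0.0034]
eef_rot: [-34.5, 90.0, 55.5]
wrist_force: [-0.1, 0.5, 0.4]
finger_gap: 0.0683
t 4.67 tcp [363.  305.3  -3.4] jawyaw 89.94 F [ 0.2 -0.2  0.2] gap 68.4
[40.28393042 35.71688614]
```

View pics/tip5.png

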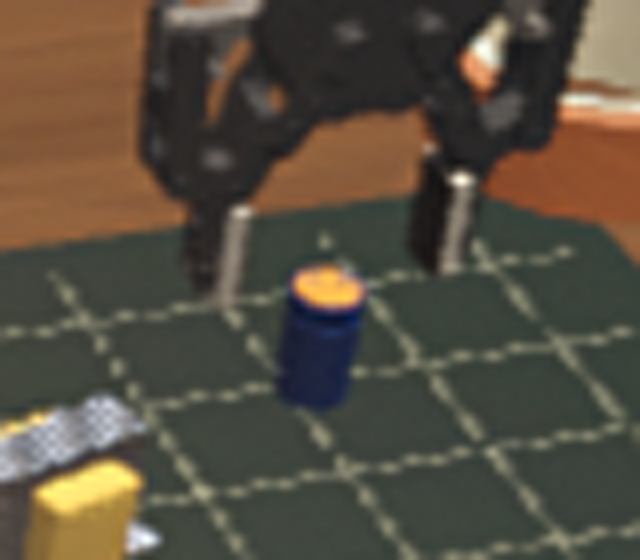

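Run:
```python
from h import *; import pickle
f=pickle.load(open("scene.pkl","rb")); p=proj(f,[.3635,.306,.04]).astype(int)
for n,(u,v) in {"mid":(316,280),"Lfront":(222,304),"Rfront":(440,272),"Rback":(410,258)}.items():
    px=p-[40,35]+np.array([u,v])/8
    print(n,[ray(f,*px,z).round(4)[:2] for z in(.03,.04,.05)])
```

```text
mid [array([0.3461, 0.3133]), array([0.3599, 0.3054]), array([0.3737, 0.2976])]
Lfront [array([0.3517, 0.2775]), array([0.3655, 0.2702]), array([0.3792, 0.2629])]
Rfront [array([0.3516, 0.3553]), array([0.3654, 0.3468]), array([0.3791, 0.3382])]
Rback [array([0.3415, 0.3493]), array([0.3553, 0.3409]), array([0.3692, 0.3324])]
```

The tips resolve to z≈0.041, x≈0.360, y≈0.305, so they are aligned laterally and simply about 44 mm above the reported TCP when this open. I'll go 18 mm lower and close.

```bash
python3 -m inch '[{"dx":2,"dy":0,"dz":0,"twist":0},{"dx":2,"dy":0,"dz":0,"twist":0},{"dx":2,"dy":0,"dz":0,"twist":0},{"dx":2,"dy":0,"dz":0,"twist":0},{"dx":2,"dy":0,"dz":0,"twist":0},{"dx":2,"dy":0,"dz":0,"twist":0},{"dx":2,"dy":0,"dz":0,"twist":0},{"dx":2,"dy":0,"dz":0,"twist":0},{"dx":2,"dy":0,"dz":0,"twist":0},{"dx":0,"dy":0,"dz":0,"twist":0}]'
python3 -m inch '[{"dx":0,"dy":0,"dz":0,"twist":0},{"dx":0,"dy":0,"dz":0,"twist":0},{"dx":0,"dy":0,"dz":0,"twist":0},{"dx":0,"dy":0,"dz":0,"twist":0},{"dx":0,"dy":0,"dz":0,"twist":0},{"dx":0,"dy":0,"dz":0,"twist":0},{"dx":0,"dy":0,"dz":0,"twist":0},{"dx":0,"dy":0,"dz":0,"twist":0},{"dx":0,"dy":0,"dz":0,"twist":0},{"dx":0,"dy":0,"dz":0,"twist":0}]' 0 25
python3 - <<'E'
from h import *
f=vision.grab_frame("scene"); st()
im=f["color"][:,:,::-1]; p=proj(f,[.3635,.306,.04]).astype(int); x,y=p
cv2.imwrite("pics/tip6.png",cv2.resize(im[y-35:y+35,x-40:x+40],None,fx=8,fy=8,interpolation=cv2.INTER_CUBIC))
E
```

```text
t: 5.5
tcp_pos: [0.3627, 0.3051, -0.0219]
eef_rot: [124.1, 90.0, -146.0]
wrist_force: [-0.6, -0.3, -0.2]
finger_gap: 0.0684
t: 6.33
tcp_pos: [0.3631, 0.3054, -0.0213]
eef_rot: [-45.3, 90.0, 44.7]
wrist_force: [-0.8, -0.7, 4.1]
finger_gap: 0.0243
t 6.38 tcp [363.  305.4 -21.3] jawyaw 89.94 F [-0.3 -0.6  5.2] gap 24.0
```

View pics/tip6.png

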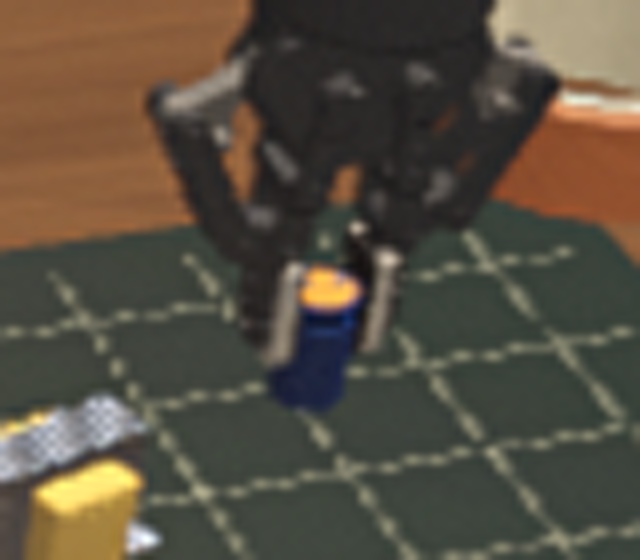

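cap25 is gripped: the tips are at about z 0.015, the gap is 24 mm and the can is still upright. I'll lift it and carry it over drawer25.

```bash
python3 -m inch '[{"dx":-4,"dy":0,"dz":0,"twist":0},{"dx":-8,"dy":0,"dz":0,"twist":0},{"dx":-14,"dy":0,"dz":0,"twist":0},{"dx":-14,"dy":0,"dz":0,"twist":0},{"dx":-14,"dy":0,"dz":0,"twist":0},{"dx":-14,"dy":0,"dz":0,"twist":0},{"dx":-14,"dy":0,"dz":0,"twist":0},{"dx":-14,"dy":0,"dz":0,"twist":0},{"dx":-8,"dy":0,"dz":0,"twist":0},{"dx":-6,"dy":0,"dz":0,"twist":0}]'
python3 -m inch '[{"dx":0,"dy":-12,"dz":-4,"twist":0},{"dx":0,"dy":-24,"dz":-7,"twist":0},{"dx":0,"dy":-31,"dz":-9,"twist":0},{"dx":0,"dy":-31,"dz":-9,"twist":0},{"dx":0,"dy":-31,"dz":-9,"twist":0},{"dx":0,"dy":-31,"dz":-9,"twist":0},{"dx":0,"dy":-31,"dz":-9,"twist":0},{"dx":0,"dy":-31,"dz":-9,"twist":0},{"dx":0,"dy":-23,"dz":-6,"twist":0},{"dx":0,"dy":-12,"dz":-3,"twist":0}]'
python3 -m inch '[{"dx":6,"dy":0,"dz":0,"twist":0},{"dx":10,"dy":0,"dz":0,"twist":0},{"dx":10,"dy":0,"dz":0,"twist":0},{"dx":6,"dy":0,"dz":0,"twist":0},{"dx":0,"dy":0,"dz":0,"twist":0},{"dx":0,"dy":0,"dz":0,"twist":0},{"dx":0,"dy":0,"dz":0,"twist":0},{"dx":0,"dy":0,"dz":0,"twist":0},{"dx":0,"dy":0,"dz":0,"twist":0},{"dx":0,"dy":0,"dz":0,"twist":0}]'
python3 - <<'E'
from h import *
f=save("scene","c25.png",crop=(330,150,460,280),s=5)
go(.6195,.231,-.018)
E
```

```text
t: 7.22
tcp_pos: [0.3632, 0.3055, 0.0897]
eef_rot: [-50.5, 89.9, 39.5]
wrist_force: [0.7, 1.1, -1.0]
finger_gap: 0.024
t: 8.05
tcp_pos: [0.6232, 0.2288, 0.0868]
eef_rot: [-163.8, 90.0, -73.9]
wrist_force: [0.6, -0.1, 0.2]
finger_gap: 0.024
t: 8.88
tcp_pos: [0.6201, 0.2311, 0.0571]
eef_rot: [-67.2, 89.9, 22.8]
wrist_force: [-0.1, -0.1, 0.2]
finger_gap: 0.0241
t 8.93 tcp [620.  231.1  57. ] jawyaw 89.95 F [-0.2 -0.5 -0.1] gap 24.1
dx,dy,dz [75.   0.6 -0.1]
```

View pics/c25.png

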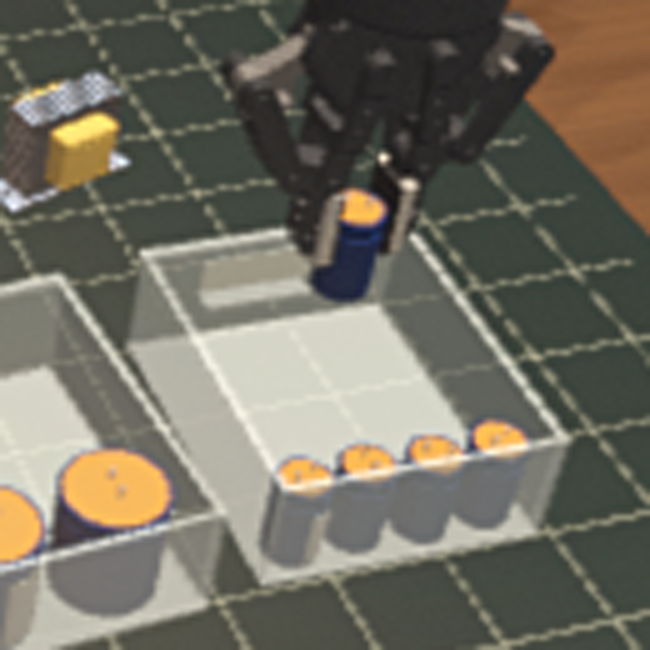

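cap25 hangs upright over drawer25, clear of the rim, with its disc at crop (357,208). A numeric check of where it sits:

Run:
```python
from h import *; import pickle
f=pickle.load(open("scene.pkl","rb"))
for z in(.105,.112,.118,.124): print(z,ray(f,330+357/5,150+208/5,z).round(4))
```

```text
0.105 [0.6072 0.2414 0.105 ]
0.112 [0.615  0.2361 0.112 ]
0.118 [0.6217 0.2315 0.118 ]
0.124 [0.6283 0.2269 0.124 ]
```

The disc is exactly where predicted (z 0.118, x 0.622, y 0.2315). I'll lower, slowly at the end, release and retreat.

```bash
python3 -m inch '[{"dx":6,"dy":0.6,"dz":0,"twist":0},{"dx":10,"dy":0,"dz":0,"twist":0},{"dx":10,"dy":0,"dz":0,"twist":0},{"dx":10,"dy":0,"dz":0,"twist":0},{"dx":10,"dy":0,"dz":0,"twist":0},{"dx":10,"dy":0,"dz":0,"twist":0},{"dx":7,"dy":0,"dz":0,"twist":0},{"dx":4,"dy":0,"dz":0,"twist":0},{"dx":2,"dy":0,"dz":0,"twist":0},{"dx":0,"dy":0,"dz":0,"twist":0}]'
python3 -m inch '[{"dx":1,"dy":0,"dz":0,"twist":0},{"dx":1,"dy":0,"dz":0,"twist":0},{"dx":1,"dy":0,"dz":0,"twist":0},{"dx":1,"dy":0,"dz":0,"twist":0},{"dx":1,"dy":0,"dz":0,"twist":0},{"dx":1,"dy":0,"dz":0,"twist":0},{"dx":0,"dy":0,"dz":0,"twist":0},{"dx":0,"dy":0,"dz":0,"twist":0},{"dx":0,"dy":0,"dz":0,"twist":0},{"dx":0,"dy":0,"dz":0,"twist":0}]'
python3 - <<'E'
from h import *
go(.6195,.231,-.018)
E
```

```text
t: 9.77
tcp_pos: [0.6191, 0.231, -0.0129]
eef_rot: [103.5, 90.0, -166.5]
wrist_force: [-1.1, -0.1, -0.2]
finger_gap: 0.0238
t: 10.6
tcp_pos: [0.6194, 0.2311, -0.0182]
eef_rot: [-61.1, 90.0, 28.9]
wrist_force: [-1.3, -0.8, 2.4]
finger_gap: 0.0241
t 10.6 tcp [619.4 231.1 -18.2] jawyaw 89.94 F [-1.3 -0.8  2.4] gap 24.1
dx,dy,dz [-0.2 -0.1 -0.1]
```

Fz is +2.4 N, so it is touching. I'll release, rise and go towards cap35.

```bash
python3 -m inch '[{"dx":0,"dy":0,"dz":0,"twist":0},{"dx":0,"dy":0,"dz":0,"twist":0},{"dx":0,"dy":0,"dz":0,"twist":0},{"dx":0,"dy":0,"dz":0,"twist":0},{"dx":0,"dy":0,"dz":0,"twist":0},{"dx":0,"dy":0,"dz":0,"twist":0},{"dx":-2,"dy":0,"dz":0,"twist":0},{"dx":-4,"dy":0,"dz":0,"twist":0},{"dx":-6,"dy":0,"dz":0,"twist":0},{"dx":-10,"dy":0,"dz":0,"twist":0}]' 55
python3 -m inch '[{"dx":-14,"dy":0,"dz":0,"twist":0},{"dx":-18,"dy":0,"dz":0,"twist":0},{"dx":-20,"dy":0,"dz":0,"twist":0},{"dx":-20,"dy":0,"dz":0,"twist":0},{"dx":-20,"dy":0,"dz":0,"twist":0},{"dx":-10,"dy":0,"dz":0,"twist":0},{"dx":0,"dy":13,"dz":-13,"twist":0},{"dx":0,"dy":20,"dz":-20,"twist":0},{"dx":0,"dy":25,"dz":-26,"twist":0},{"dx":0,"dy":25,"dz":-26,"twist":0}]' 65
python3 -m inch '[{"dx":0,"dy":25,"dz":-26,"twist":0},{"dx":0,"dy":25,"dz":-26,"twist":0},{"dx":0,"dy":17,"dz":-17,"twist":0},{"dx":0,"dy":8,"dz":-8,"twist":0},{"dx":0,"dy":0,"dz":0,"twist":0},{"dx":0,"dy":0,"dz":0,"twist":0},{"dx":0,"dy":0,"dz":0,"twist":0},{"dx":0,"dy":0,"dz":0,"twist":0},{"dx":0,"dy":0,"dz":0,"twist":0},{"dx":0,"dy":0,"dz":0,"twist":0}]'
python3 - <<'E'
from h import *
from meas import discs
go(.461,.0685,-.022)
for n in("top","scene"):
    f=vision.grab_frame(n)
    for c,s in discs(f):
        if s[4]<500 and 80<c[1]<340:
            for z in(.040,.043,.045,):
                P=ray(f,*c,z)[:2]
                if np.hypot(*(P-[.6195,.231]))<.02 or np.hypot(*(P-[.461,.0685]))<.02: print(n,z,P.round(4),s[2:])
E
```

```text
t: 11.43
tcp_pos: [0.6187, 0.2308, 0.0035]
eef_rot: [107.3, 89.9, -162.8]
wrist_force: [0.0, -0.2, 0.5]
finger_gap: 0.0468
t: 12.27
tcp_pos: [0.5352, 0.1455, 0.1056]
eef_rot: [-85.4, 90.0, 4.6]
wrist_force: [-0.4, -1.2, 0.6]
finger_gap: 0.0556
t: 13.1
tcp_pos: [0.4617, 0.0697, 0.1053]
eef_rot: [23.6, 90.0, 113.6]
wrist_force: [-1.3, 0.4, 0.6]
finger_gap: 0.0559
t 13.1 tcp [461.7  69.7 105.3] jawyaw 89.99 F [-1.3  0.4  0.6] gap 55.9
dx,dy,dz [127.3   0.7  -1.3]
top 0.04 [0.6201 0.2301] [11 11 96]
top 0.043 [0.6193 0.2292] [11 11 96]
top 0.045 [0.6188 0.2286] [11 11 96]
scene 0.04 [0.4538 0.0714] [14  9 95]
scene 0.043 [0.4575 0.0701] [14  9 95]
scene 0.045 [0.46   0.0693] [14  9 95]
scene 0.04 [0.6165 0.2325] [ 9  6 47]
scene 0.043 [0.6195 0.2305] [ 9  6 47]
scene 0.045 [0.6214 0.2292] [ 9  6 47]
```

cap25 stands in its drawer: both views agree on (0.619, 0.230) at z 0.043. Now cap35.

```bash
python3 -m inch '[{"dx":10,"dy":0.7,"dz":-1.3,"twist":0},{"dx":16,"dy":0,"dz":0,"twist":0},{"dx":18,"dy":0,"dz":0,"twist":0},{"dx":18,"dy":0,"dz":0,"twist":0},{"dx":18,"dy":0,"dz":0,"twist":0},{"dx":16,"dy":0,"dz":0,"twist":0},{"dx":14,"dy":0,"dz":0,"twist":0},{"dx":10,"dy":0,"dz":0,"twist":0},{"dx":5,"dy":0,"dz":0,"twist":0},{"dx":2,"dy":0,"dz":0,"twist":0}]'
python3 -m inch '[{"dx":0,"dy":0,"dz":0,"twist":0},{"dx":0,"dy":0,"dz":0,"twist":0},{"dx":0,"dy":0,"dz":0,"twist":0},{"dx":0,"dy":0,"dz":0,"twist":0},{"dx":0,"dy":0,"dz":0,"twist":0},{"dx":0,"dy":0,"dz":0,"twist":0},{"dx":0,"dy":0,"dz":0,"twist":0},{"dx":0,"dy":0,"dz":0,"twist":0},{"dx":0,"dy":0,"dz":0,"twist":0},{"dx":0,"dy":0,"dz":0,"twist":0}]' 0 30
python3 - <<'E'
from h import *
go(.6166,-.0760,.09); f=vision.grab_frame("scene"); p=proj(f,[.461,.0685,.03]).astype(int)
cv2.imwrite("pics/g35.png",cv2.resize(f["color"][p[1]-40:p[1]+40,p[0]-40:p[0]+40,::-1],None,fx=6,fy=6,interpolation=cv2.INTER_CUBIC))
E
```

```text
t: 14.03
tcp_pos: [0.46, 0.0679, -0.0223]
eef_rot: [93.8, 89.9, -176.3]
wrist_force: [0.2, 0.5, -0.6]
finger_gap: 0.0557
t: 14.87
tcp_pos: [0.4608, 0.0679, -0.021]
eef_rot: [-78.8, 89.9, 11.2]
wrist_force: [0.3, 0.2, 5.4]
finger_gap: 0.034
t 14.87 tcp [460.8  67.9 -21. ] jawyaw 89.95 F [0.3 0.2 5.4] gap 34.0
dx,dy,dz [-110.9 -156.  -143.7]
```

View pics/g35.png

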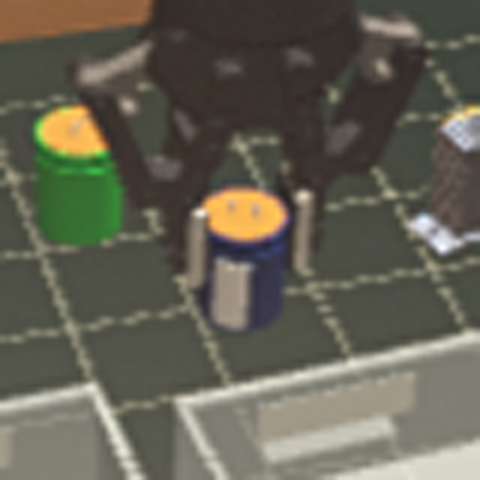

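Blue-sleeved cap35 is gripped symmetrically and upright, and the green one at (80,170) is untouched. I'll carry it to drawer35.

```bash
python3 -m inch '[{"dx":-4,"dy":0,"dz":0,"twist":0},{"dx":-8,"dy":0,"dz":0,"twist":0},{"dx":-14,"dy":0,"dz":0,"twist":0},{"dx":-14,"dy":0,"dz":0,"twist":0},{"dx":-14,"dy":0,"dz":0,"twist":0},{"dx":-14,"dy":0,"dz":0,"twist":0},{"dx":-14,"dy":0,"dz":0,"twist":0},{"dx":-14,"dy":0,"dz":0,"twist":0},{"dx":-8,"dy":0,"dz":0,"twist":0},{"dx":-6,"dy":0,"dz":0,"twist":0}]'
python3 -m inch '[{"dx":0,"dy":-8,"dz":-7,"twist":0},{"dx":0,"dy":-14,"dz":-13,"twist":0},{"dx":0,"dy":-19,"dz":-18,"twist":0},{"dx":0,"dy":-19,"dz":-18,"twist":0},{"dx":0,"dy":-19,"dz":-18,"twist":0},{"dx":0,"dy":-19,"dz":-18,"twist":0},{"dx":0,"dy":-19,"dz":-17,"twist":0},{"dx":0,"dy":-19,"dz":-17,"twist":0},{"dx":0,"dy":-13,"dz":-12,"twist":0},{"dx":0,"dy":-7,"dz":-6,"twist":0}]'
python3 -m inch '[{"dx":0,"dy":0,"dz":0,"twist":0},{"dx":0,"dy":0,"dz":0,"twist":0},{"dx":0,"dy":0,"dz":0,"twist":0},{"dx":6,"dy":0,"dz":0,"twist":0},{"dx":10,"dy":0,"dz":0,"twist":0},{"dx":10,"dy":0,"dz":0,"twist":0},{"dx":6,"dy":0,"dz":0,"twist":0},{"dx":0,"dy":0,"dz":0,"twist":0},{"dx":0,"dy":0,"dz":0,"twist":0},{"dx":0,"dy":0,"dz":0,"twist":0}]'
python3 - <<'E'
from h import *
from meas import discs
go(.6166,-.076,-.0185)
f=vision.grab_frame("scene")
for c,s in discs(f):
    P=ray(f,*c,bot.read_state()["tcp_pos"][2]+.021+.045)
    if np.hypot(*(P[:2]-[.6166,-.076]))<.03: print(P.round(4),s)
E
```

```text
t: 15.75
tcp_pos: [0.4606, 0.0679, 0.0896]
eef_rot: [-79.7, 89.9, 10.3]
wrist_force: [0.5, -0.3, -0.7]
finger_gap: 0.0341
t: 16.58
tcp_pos: [0.6177, -0.0787, 0.0871]
eef_rot: [123.2, 90.0, -147.0]
wrist_force: [-0.8, -0.4, -0.7]
finger_gap: 0.0341
t: 17.42
tcp_pos: [0.6164, -0.0763, 0.0566]
eef_rot: [-78.1, 90.0, 11.8]
wrist_force: [-0.4, -0.4, -0.0]
finger_gap: 0.0341
t 17.42 tcp [616.4 -76.3  56.6] jawyaw 89.95 F [-0.4 -0.4 -0. ] gap 34.1
dx,dy,dz [75.1 -0.1  0.3]
[ 0.6141 -0.0774  0.1228] [244 205  16  14 165]
```

Still upright and where expected. I'll lower it.

```bash
python3 -m inch '[{"dx":6,"dy":0,"dz":0,"twist":0},{"dx":10,"dy":0,"dz":0,"twist":0},{"dx":10,"dy":0,"dz":0,"twist":0},{"dx":10,"dy":0,"dz":0,"twist":0},{"dx":10,"dy":0,"dz":0,"twist":0},{"dx":10,"dy":0,"dz":0,"twist":0},{"dx":7,"dy":0,"dz":0,"twist":0},{"dx":4,"dy":0,"dz":0,"twist":0},{"dx":2,"dy":0,"dz":0,"twist":0},{"dx":0,"dy":0,"dz":0,"twist":0}]'
python3 -m inch '[{"dx":1,"dy":0,"dz":0,"twist":0},{"dx":1,"dy":0,"dz":0,"twist":0},{"dx":1,"dy":0,"dz":0,"twist":0},{"dx":1,"dy":0,"dz":0,"twist":0},{"dx":1,"dy":0,"dz":0,"twist":0},{"dx":0.5,"dy":0,"dz":0,"twist":0},{"dx":0.5,"dy":0,"dz":0,"twist":0},{"dx":0,"dy":0,"dz":0,"twist":0},{"dx":0,"dy":0,"dz":0,"twist":0},{"dx":0,"dy":0,"dz":0,"twist":0}]'
```

```text
t: 18.3
tcp_pos: [0.6161, -0.0763, -0.013]
eef_rot: [71.3, 90.0, 161.2]
wrist_force: [-0.1, -0.3, -0.7]
finger_gap: 0.0343
t: 19.13
tcp_pos: [0.6163, -0.0763, -0.0179]
eef_rot: [-88.3, 90.0, 1.6]
wrist_force: [-2.1, 1.0, 4.9]
finger_gap: 0.0341
```

```bash
python3 -m inch '[{"dx":0,"dy":0,"dz":0,"twist":0},{"dx":0,"dy":0,"dz":0,"twist":0},{"dx":0,"dy":0,"dz":0,"twist":0},{"dx":0,"dy":0,"dz":0,"twist":0},{"dx":0,"dy":0,"dz":0,"twist":0},{"dx":0,"dy":0,"dz":0,"twist":0},{"dx":-2,"dy":0,"dz":0,"twist":0},{"dx":-4,"dy":0,"dz":0,"twist":0},{"dx":-6,"dy":0,"dz":0,"twist":0},{"dx":-10,"dy":0,"dz":0,"twist":0}]' 65
python3 -m inch '[{"dx":-14,"dy":0,"dz":0,"twist":0},{"dx":-18,"dy":0,"dz":0,"twist":0},{"dx":-20,"dy":0,"dz":0,"twist":0},{"dx":-20,"dy":0,"dz":0,"twist":0},{"dx":-20,"dy":0,"dz":0,"twist":0},{"dx":-10,"dy":0,"dz":0,"twist":0},{"dx":0,"dy":13,"dz":-8,"twist":0},{"dx":0,"dy":23,"dz":-14,"twist":0},{"dx":0,"dy":30,"dz":-19,"twist":0},{"dx":0,"dy":30,"dz":-19,"twist":0}]'
python3 -m inch '[{"dx":0,"dy":30,"dz":-19,"twist":0},{"dx":0,"dy":30,"dz":-19,"twist":0},{"dx":0,"dy":18,"dz":-10,"twist":0},{"dx":0,"dy":8,"dz":-5,"twist":0},{"dx":0,"dy":0,"dz":0,"twist":0},{"dx":0,"dy":0,"dz":0,"twist":0},{"dx":0,"dy":0,"dz":0,"twist":0},{"dx":0,"dy":0,"dz":0,"twist":0},{"dx":0,"dy":0,"dz":0,"twist":0},{"dx":0,"dy":0,"dz":0,"twist":0}]' 85 45
cat >> meas.py <<'E'
def chk(pts):
    for n in("top","scene"):
        f=vision.grab_frame(n)
        for c,s in discs(f):
            for x,y,z in pts:
                P=ray(f,*c,z)[:2]
                if np.hypot(*(P-[x,y]))<.014: print(n,(x,y,z),P.round(4),s[2:])
E
python3 - <<'E'
from meas import *
go(.4343,-.189,-.020)
chk([(.6195,.231,.043),(.6163,-.076,.048),(.4343,-.189,.05)])
E
```

```text
t: 19.97
tcp_pos: [0.6157, -0.0762, 0.0035]
eef_rot: [78.6, 89.9, 168.6]
wrist_force: [0.1, 0.4, -0.3]
finger_gap: 0.0554
t: 20.8
tcp_pos: [0.5193, -0.1364, 0.1057]
eef_rot: [-116.7, 90.0, -26.7]
wrist_force: [0.6, -0.7, -0.3]
finger_gap: 0.0554
t: 21.63
tcp_pos: [0.4348, -0.1887, 0.1053]
eef_rot: [8.5, 90.0, 98.5]
wrist_force: [0.3, -0.1, 1.2]
finger_gap: 0.0728
t 21.63 tcp [ 434.8 -188.7  105.3] jawyaw 90.01 F [ 0.3 -0.1  1.2] gap 72.8
dx,dy,dz [125.3   0.5  -0.3]
top (0.6163, -0.076, 0.048) [ 0.6164 -0.077 ] [ 16  16 205]
top (0.6195, 0.231, 0.043) [0.6195 0.2293] [11 11 94]
top (0.4343, -0.189, 0.05) [ 0.4314 -0.1991] [ 4  3 10]
scene (0.4343, -0.189, 0.05) [ 0.4334 -0.189 ] [ 19  12 181]
scene (0.6195, 0.231, 0.043) [0.6195 0.2305] [ 9  6 47]
scene (0.6163, -0.076, 0.048) [ 0.6159 -0.0765] [ 15  11 131]
```

Both placed caps stand upright, and the two views agree within 1–2 mm. Now cap46.

```bash
python3 -m inch '[{"dx":10,"dy":0.5,"dz":-0.3,"twist":0},{"dx":16,"dy":0,"dz":0,"twist":0},{"dx":18,"dy":0,"dz":0,"twist":0},{"dx":18,"dy":0,"dz":0,"twist":0},{"dx":18,"dy":0,"dz":0,"twist":0},{"dx":14,"dy":0,"dz":0,"twist":0},{"dx":14,"dy":0,"dz":0,"twist":0},{"dx":10,"dy":0,"dz":0,"twist":0},{"dx":5,"dy":0,"dz":0,"twist":0},{"dx":2,"dy":0,"dz":0,"twist":0}]'
python3 -m inch '[{"dx":0,"dy":0,"dz":0,"twist":0},{"dx":0,"dy":0,"dz":0,"twist":0},{"dx":0,"dy":0,"dz":0,"twist":0},{"dx":0,"dy":0,"dz":0,"twist":0},{"dx":0,"dy":0,"dz":0,"twist":0},{"dx":0,"dy":0,"dz":0,"twist":0},{"dx":0,"dy":0,"dz":0,"twist":0},{"dx":0,"dy":0,"dz":0,"twist":0},{"dx":0,"dy":0,"dz":0,"twist":0},{"dx":0,"dy":0,"dz":0,"twist":0}]' 0 45
python3 - <<'E'
from h import *
go(.619,.073,.10)
E
```

```text
t: 22.57
tcp_pos: [0.4333, -0.1891, -0.0203]
eef_rot: [61.0, 89.9, 150.9]
wrist_force: [0.5, -0.6, 0.5]
finger_gap: 0.0724
t: 23.4
tcp_pos: [0.4344, -0.1897, -0.0187]
eef_rot: [-109.2, 89.9, -19.3]
wrist_force: [0.2, -0.3, 5.9]
finger_gap: 0.0448
t 23.4 tcp [ 434.4 -189.7  -18.7] jawyaw 89.94 F [ 0.2 -0.3  5.9] gap 44.8
dx,dy,dz [-118.6 -184.6  262.8]
```

```bash
python3 -m inch '[{"dx":-4,"dy":0,"dz":0,"twist":0},{"dx":-8,"dy":0,"dz":0,"twist":0},{"dx":-14,"dy":0,"dz":0,"twist":0},{"dx":-16,"dy":0,"dz":0,"twist":0},{"dx":-16,"dy":0,"dz":0,"twist":0},{"dx":-16,"dy":0,"dz":0,"twist":0},{"dx":-16,"dy":0,"dz":0,"twist":0},{"dx":-15,"dy":0,"dz":0,"twist":0},{"dx":-9,"dy":0,"dz":0,"twist":0},{"dx":-6,"dy":0,"dz":0,"twist":0}]'
python3 -m inch '[{"dx":0,"dy":-6,"dz":9,"twist":0},{"dx":0,"dy":-12,"dz":17,"twist":0},{"dx":0,"dy":-16,"dz":23,"twist":0},{"dx":0,"dy":-16,"dz":23,"twist":0},{"dx":0,"dy":-16,"dz":23,"twist":0},{"dx":0,"dy":-16,"dz":23,"twist":0},{"dx":0,"dy":-16,"dz":23,"twist":0},{"dx":0,"dy":-16,"dz":23,"twist":0},{"dx":0,"dy":-16,"dz":23,"twist":0},{"dx":0,"dy":-16,"dz":23,"twist":0}]'
python3 -m inch '[{"dx":0,"dy":-16,"dz":22,"twist":0},{"dx":0,"dy":-12,"dz":17,"twist":0},{"dx":0,"dy":-7,"dz":9,"twist":0},{"dx":0,"dy":-3,"dz":4,"twist":0},{"dx":6,"dy":0,"dz":0,"twist":0},{"dx":14,"dy":0,"dz":0,"twist":0},{"dx":14,"dy":0,"dz":0,"twist":0},{"dx":6,"dy":0,"dz":0,"twist":0},{"dx":0,"dy":0,"dz":0,"twist":0},{"dx":0,"dy":0,"dz":0,"twist":0}]'
python3 - <<'E'
from h import *
from meas import discs
go(.619,.073,-.016)
f=save("scene","c46.png",crop=(220,140,400,280),s=4)
for c,s in discs(f):
    P=ray(f,*c,bot.read_state()["tcp_pos"][2]+.019+.05)
    if np.hypot(*(P[:2]-[.619,.073]))<.03: print(P.round(4),s)
E
```

```text
t: 24.23
tcp_pos: [0.4339, -0.1896, 0.1018]
eef_rot: [-113.0, 89.9, -23.1]
wrist_force: [0.1, 0.1, -2.3]
finger_gap: 0.0454
t: 25.07
tcp_pos: [0.5797, 0.0226, 0.0991]
eef_rot: [82.6, 89.9, 172.6]
wrist_force: [1.6, 0.1, -0.8]
finger_gap: 0.045
t: 25.9
tcp_pos: [0.6173, 0.0716, 0.0603]
eef_rot: [99.3, 89.9, -170.9]
wrist_force: [-0.3, -0.5, -0.9]
finger_gap: 0.0448
t 25.9 tcp [617.3  71.6  60.3] jawyaw 89.89 F [-0.3 -0.5 -0.9] gap 44.8
dx,dy,dz [76.3 -1.8  1.4]
[0.619  0.0715 0.13  ] [317 192  21  14 235]
```

View pics/c46.png

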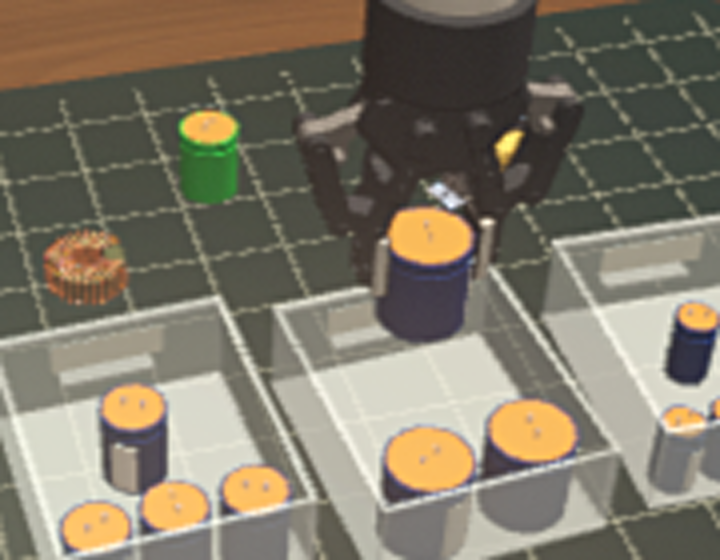

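cap46 hangs upright over drawer46, and cap35 and cap25 stand in their drawers at crop (133,440) and (693,345). I'll lower it.

```bash
python3 -m inch '[{"dx":6,"dy":-1.5,"dz":1.4,"twist":0},{"dx":10,"dy":0,"dz":0,"twist":0},{"dx":10,"dy":0,"dz":0,"twist":0},{"dx":10,"dy":0,"dz":0,"twist":0},{"dx":10,"dy":0,"dz":0,"twist":0},{"dx":10,"dy":0,"dz":0,"twist":0},{"dx":7,"dy":0,"dz":0,"twist":0},{"dx":4,"dy":0,"dz":0,"twist":0},{"dx":2,"dy":0,"dz":0,"twist":0},{"dx":0,"dy":0,"dz":0,"twist":0}]'
python3 -m inch '[{"dx":1,"dy":0,"dz":0,"twist":0},{"dx":1,"dy":0,"dz":0,"twist":0},{"dx":1,"dy":0,"dz":0,"twist":0},{"dx":1,"dy":0,"dz":0,"twist":0},{"dx":1,"dy":0,"dz":0,"twist":0},{"dx":0.5,"dy":0,"dz":0,"twist":0},{"dx":0.5,"dy":0,"dz":0,"twist":0},{"dx":0,"dy":0,"dz":0,"twist":0},{"dx":0,"dy":0,"dz":0,"twist":0},{"dx":0,"dy":0,"dz":0,"twist":0}]'
```

```text
t: 26.78
tcp_pos: [0.6192, 0.0738, -0.009]
eef_rot: [90.1, 90.0, 180.0]
wrist_force: [0.8, -0.4, -1.2]
finger_gap: 0.045
t: 27.62
tcp_pos: [0.6194, 0.0738, -0.0145]
eef_rot: [-66.8, 90.0, 23.1]
wrist_force: [-0.5, -0.1, -1.3]
finger_gap: 0.0446
```

```bash
python3 -m inch '[{"dx":0.3,"dy":0,"dz":0,"twist":0},{"dx":0.3,"dy":0,"dz":0,"twist":0},{"dx":0.3,"dy":0,"dz":0,"twist":0},{"dx":0.3,"dy":0,"dz":0,"twist":0},{"dx":0.3,"dy":0,"dz":0,"twist":0},{"dx":0,"dy":0,"dz":0,"twist":0},{"dx":0,"dy":0,"dz":0,"twist":0},{"dx":0,"dy":0,"dz":0,"twist":0},{"dx":0,"dy":0,"dz":0,"twist":0},{"dx":0,"dy":0,"dz":0,"twist":0}]'
python3 -c "
from h import *
for i in range(3): st()"
```

```text
t: 28.45
tcp_pos: [0.6194, 0.0738, -0.0157]
eef_rot: [-61.2, 90.0, 28.7]
wrist_force: [-1.4, -0.5, 4.3]
finger_gap: 0.045
t 28.45 tcp [619.4  73.8 -15.7] jawyaw 89.94 F [-1.4 -0.5  4.3] gap 45.0
t 28.45 tcp [619.4  73.8 -15.7] jawyaw 89.94 F [-1.4 -0.5  4.3] gap 45.0
t 28.45 tcp [619.4  73.8 -15.7] jawyaw 89.94 F [-1.4 -0.5  4.3] gap 45.0
```

```bash
python3 -m inch '[{"dx":0,"dy":0,"dz":0,"twist":0},{"dx":0,"dy":0,"dz":0,"twist":0},{"dx":0,"dy":0,"dz":0,"twist":0},{"dx":0,"dy":0,"dz":0,"twist":0},{"dx":0,"dy":0,"dz":0,"twist":0},{"dx":0,"dy":0,"dz":0,"twist":0},{"dx":-2,"dy":0,"dz":0,"twist":0},{"dx":-4,"dy":0,"dz":0,"twist":0},{"dx":-6,"dy":0,"dz":0,"twist":0},{"dx":-10,"dy":0,"dz":0,"twist":0}]' 75
python3 -m inch '[{"dx":-14,"dy":0,"dz":0,"twist":0},{"dx":-18,"dy":0,"dz":0,"twist":0},{"dx":-20,"dy":0,"dz":0,"twist":0},{"dx":-20,"dy":0,"dz":0,"twist":0},{"dx":-20,"dy":0,"dz":0,"twist":0},{"dx":-10,"dy":0,"dz":0,"twist":0},{"dx":0,"dy":8,"dz":-13,"twist":0},{"dx":0,"dy":14,"dz":-24,"twist":0},{"dx":0,"dy":18,"dz":-30,"twist":0},{"dx":0,"dy":18,"dz":-30,"twist":0}]'
python3 -m inch '[{"dx":0,"dy":18,"dz":-30,"twist":0},{"dx":0,"dy":18,"dz":-30,"twist":0},{"dx":0,"dy":18,"dz":-30,"twist":0},{"dx":0,"dy":18,"dz":-30,"twist":0},{"dx":0,"dy":18,"dz":-30,"twist":0},{"dx":0,"dy":18,"dz":-30,"twist":0},{"dx":0,"dy":18,"dz":-30,"twist":0},{"dx":0,"dy":18,"dz":-30,"twist":0},{"dx":0,"dy":11,"dz":-19,"twist":0},{"dx":0,"dy":5,"dz":-9,"twist":0}]' 55 25
python3 -m inch '[{"dx":0,"dy":0,"dz":0,"twist":0},{"dx":0,"dy":0,"dz":0,"twist":0},{"dx":0,"dy":0,"dz":0,"twist":0},{"dx":0,"dy":0,"dz":0,"twist":0},{"dx":0,"dy":0,"dz":0,"twist":0},{"dx":0,"dy":0,"dz":0,"twist":0},{"dx":0,"dy":0,"dz":0,"twist":0},{"dx":0,"dy":0,"dz":0,"twist":0},{"dx":0,"dy":0,"dz":0,"twist":0},{"dx":0,"dy":0,"dz":0,"twist":0}]'
python3 - <<'E'
from meas import *
go(.4017,-.2915,-.023)
chk([(.6195,.231,.043),(.6163,-.076,.048),(.6194,.0738,.053),(.4017,-.2915,.036)])
E
```

```text
t: 29.28
tcp_pos: [0.6188, 0.0737, 0.006]
eef_rot: [91.4, 89.9, -178.7]
wrist_force: [0.0, -0.3, -0.1]
finger_gap: 0.0644
t: 30.12
tcp_pos: [0.5592, -0.0244, 0.107]
eef_rot: [97.9, 89.9, -172.0]
wrist_force: [0.3, -0.6, 0.1]
finger_gap: 0.0636
t: 30.95
tcp_pos: [0.398, -0.2928, 0.1072]
eef_rot: [75.5, 89.9, 165.3]
wrist_force: [0.9, 0.6, -0.4]
finger_gap: 0.0471
t: 31.78
tcp_pos: [0.4011, -0.2909, 0.108]
eef_rot: [-11.0, 90.0, 79.0]
wrist_force: [0.8, -0.6, -0.2]
finger_gap: 0.0469
t 31.78 tcp [ 401.1 -290.9  108. ] jawyaw 89.95 F [ 0.8 -0.6 -0.2] gap 46.9
dx,dy,dz [131.   -0.6  -0.6]
top (0.6194, 0.0738, 0.053) [0.6193 0.0723] [ 22  22 387]
top (0.6163, -0.076, 0.048) [ 0.6164 -0.077 ] [ 16  16 205]
top (0.6195, 0.231, 0.043) [0.6193 0.2292] [11 11 96]
top (0.4017, -0.2915, 0.036) [ 0.4027 -0.2917] [ 8  8 52]
scene (0.4017, -0.2915, 0.036) [ 0.4003 -0.2912] [ 6  4 20]
scene (0.6195, 0.231, 0.043) [0.6195 0.2305] [ 9  6 47]
scene (0.6194, 0.0738, 0.053) [0.6193 0.0735] [ 20  14 225]
scene (0.6163, -0.076, 0.048) [ 0.6159 -0.0765] [ 15  11 131]
```

All three stand correctly. Now cap18.

```bash
python3 -m inch '[{"dx":10,"dy":-0.6,"dz":-0.6,"twist":0},{"dx":18,"dy":0,"dz":0,"twist":0},{"dx":19,"dy":0,"dz":0,"twist":0},{"dx":19,"dy":0,"dz":0,"twist":0},{"dx":18,"dy":0,"dz":0,"twist":0},{"dx":16,"dy":0,"dz":0,"twist":0},{"dx":14,"dy":0,"dz":0,"twist":0},{"dx":10,"dy":0,"dz":0,"twist":0},{"dx":5,"dy":0,"dz":0,"twist":0},{"dx":2,"dy":0,"dz":0,"twist":0}]'
python3 -m inch '[{"dx":0,"dy":0,"dz":0,"twist":0},{"dx":0,"dy":0,"dz":0,"twist":0},{"dx":0,"dy":0,"dz":0,"twist":0},{"dx":0,"dy":0,"dz":0,"twist":0},{"dx":0,"dy":0,"dz":0,"twist":0},{"dx":0,"dy":0,"dz":0,"twist":0},{"dx":0,"dy":0,"dz":0,"twist":0},{"dx":0,"dy":0,"dz":0,"twist":0},{"dx":0,"dy":0,"dz":0,"twist":0},{"dx":0,"dy":0,"dz":0,"twist":0}]' 0 25
python3 - <<'E'
from h import *
go(.622,-.2315,.089); f=vision.grab_frame("scene"); p=proj(f,[.4017,-.2915,.03]).astype(int)
cv2.imwrite("pics/g18.png",cv2.resize(f["color"][p[1]-35:p[1]+35,p[0]-40:p[0]+40,::-1],None,fx=8,fy=8,interpolation=cv2.INTER_CUBIC))
E
```

```text
t: 32.72
tcp_pos: [0.4012, -0.2913, -0.024]
eef_rot: [49.9, 89.9, 139.8]
wrist_force: [-0.2, 0.2, 0.5]
finger_gap: 0.0466
t: 33.55
tcp_pos: [0.4021, -0.2919, -0.0224]
eef_rot: [-122.7, 89.9, -32.7]
wrist_force: [-0.1, 0.1, 6.5]
finger_gap: 0.0167
t 33.55 tcp [ 402.1 -291.9  -22.4] jawyaw 89.94 F [-0.1  0.1  6.5] gap 16.7
dx,dy,dz [-111.3 -220.    60.6]
```

View pics/g18.png

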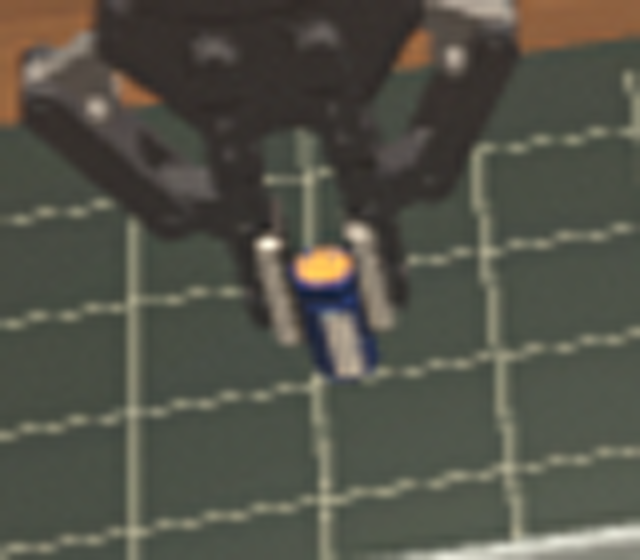

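cap18 is gripped with the tips clear of the bench, its disc at (323,265). I'll lift and carry it to drawer18.

```bash
python3 -m inch '[{"dx":-4,"dy":0,"dz":0,"twist":0},{"dx":-8,"dy":0,"dz":0,"twist":0},{"dx":-14,"dy":0,"dz":0,"twist":0},{"dx":-14,"dy":0,"dz":0,"twist":0},{"dx":-14,"dy":0,"dz":0,"twist":0},{"dx":-14,"dy":0,"dz":0,"twist":0},{"dx":-14,"dy":0,"dz":0,"twist":0},{"dx":-14,"dy":0,"dz":0,"twist":0},{"dx":-8,"dy":0,"dz":0,"twist":0},{"dx":-6,"dy":0,"dz":0,"twist":0}]'
python3 -m inch '[{"dx":0,"dy":-11,"dz":3,"twist":0},{"dx":0,"dy":-21,"dz":6,"twist":0},{"dx":0,"dy":-26,"dz":7,"twist":0},{"dx":0,"dy":-26,"dz":7,"twist":0},{"dx":0,"dy":-26,"dz":7,"twist":0},{"dx":0,"dy":-26,"dz":7,"twist":0},{"dx":0,"dy":-26,"dz":7,"twist":0},{"dx":0,"dy":-26,"dz":7,"twist":0},{"dx":0,"dy":-20,"dz":6,"twist":0},{"dx":0,"dy":-12,"dz":3,"twist":0}]'
python3 -m inch '[{"dx":0,"dy":0,"dz":0,"twist":0},{"dx":0,"dy":0,"dz":0,"twist":0},{"dx":0,"dy":0,"dz":0,"twist":0},{"dx":6,"dy":0,"dz":0,"twist":0},{"dx":10,"dy":0,"dz":0,"twist":0},{"dx":10,"dy":0,"dz":0,"twist":0},{"dx":6,"dy":0,"dz":0,"twist":0},{"dx":0,"dy":0,"dz":0,"twist":0},{"dx":0,"dy":0,"dz":0,"twist":0},{"dx":0,"dy":0,"dz":0,"twist":0}]'
python3 - <<'E'
from h import *
from meas import discs
go(.622,-.2315,-.0194)
f=vision.grab_frame("scene")
for c,s in discs(f,4):
    P=ray(f,*c,bot.read_state()["tcp_pos"][2]+.0224+.036)
    if np.hypot(*(P[:2]-[.622,-.2315]))<.03: print(P.round(4),s)
E
```

```text
t: 34.43
tcp_pos: [0.4018, -0.2917, 0.0881]
eef_rot: [-123.8, 89.9, -33.8]
wrist_force: [-0.1, -0.4, -1.3]
finger_gap: 0.017
t: 35.27
tcp_pos: [0.6243, -0.23, 0.0854]
eef_rot: [15.7, 89.9, 105.8]
wrist_force: [0.1, -0.2, -0.0]
finger_gap: 0.0165
t: 36.1
tcp_pos: [0.6218, -0.232, 0.0551]
eef_rot: [-100.2, 90.0, -10.3]
wrist_force: [-0.2, 1.3, -1.1]
finger_gap: 0.0169
t 36.1 tcp [ 621.8 -232.    55.1] jawyaw 89.94 F [-0.2  1.3 -1.1] gap 16.9
dx,dy,dz [74.5 -0.1  0.5]
[ 0.6215 -0.2324  0.1138] [165 230   8   6  31]
```

```bash
python3 -m inch '[{"dx":6,"dy":0,"dz":0.5,"twist":0},{"dx":10,"dy":0,"dz":0,"twist":0},{"dx":10,"dy":0,"dz":0,"twist":0},{"dx":10,"dy":0,"dz":0,"twist":0},{"dx":10,"dy":0,"dz":0,"twist":0},{"dx":10,"dy":0,"dz":0,"twist":0},{"dx":7,"dy":0,"dz":0,"twist":0},{"dx":4,"dy":0,"dz":0,"twist":0},{"dx":2,"dy":0,"dz":0,"twist":0},{"dx":0,"dy":0,"dz":0,"twist":0}]'
python3 -m inch '[{"dx":1,"dy":0,"dz":0,"twist":0},{"dx":1,"dy":0,"dz":0,"twist":0},{"dx":1,"dy":0,"dz":0,"twist":0},{"dx":1,"dy":0,"dz":0,"twist":0},{"dx":0.5,"dy":0,"dz":0,"twist":0},{"dx":0.3,"dy":0,"dz":0,"twist":0},{"dx":0.3,"dy":0,"dz":0,"twist":0},{"dx":0.3,"dy":0,"dz":0,"twist":0},{"dx":0,"dy":0,"dz":0,"twist":0},{"dx":0,"dy":0,"dz":0,"twist":0}]'
```

```text
t: 36.98
tcp_pos: [0.6216, -0.2313, -0.0145]
eef_rot: [58.6, 90.0, 148.5]
wrist_force: [-0.2, -0.3, -1.1]
finger_gap: 0.0172
t: 37.82
tcp_pos: [0.6217, -0.2313, -0.0193]
eef_rot: [-73.1, 90.0, 16.9]
wrist_force: [-0.0, 0.7, 0.7]
finger_gap: 0.0165
```

```bash
python3 -m inch '[{"dx":0.3,"dy":0,"dz":0,"twist":0},{"dx":0.3,"dy":0,"dz":0,"twist":0},{"dx":0.2,"dy":0,"dz":0,"twist":0},{"dx":0,"dy":0,"dz":0,"twist":0},{"dx":0,"dy":0,"dz":0,"twist":0},{"dx":0,"dy":0,"dz":0,"twist":0},{"dx":0,"dy":0,"dz":0,"twist":0},{"dx":0,"dy":0,"dz":0,"twist":0},{"dx":0,"dy":0,"dz":0,"twist":0},{"dx":0,"dy":0,"dz":0,"twist":0}]'
```

```text
t: 38.65
tcp_pos: [0.6218, -0.2313, -0.0194]
eef_rot: [-100.9, 90.0, -10.9]
wrist_force: [-1.3, 0.9, 5.6]
finger_gap: 0.0168
```

Contact, so I'll release, rise and retreat towards the robot.

```bash
python3 -m inch '[{"dx":0,"dy":0,"dz":0,"twist":0},{"dx":0,"dy":0,"dz":0,"twist":0},{"dx":0,"dy":0,"dz":0,"twist":0},{"dx":0,"dy":0,"dz":0,"twist":0},{"dx":0,"dy":0,"dz":0,"twist":0},{"dx":0,"dy":0,"dz":0,"twist":0},{"dx":-2,"dy":0,"dz":0,"twist":0},{"dx":-4,"dy":0,"dz":0,"twist":0},{"dx":-6,"dy":0,"dz":0,"twist":0},{"dx":-10,"dy":0,"dz":0,"twist":0}]' 50
python3 -m inch '[{"dx":-14,"dy":0,"dz":0,"twist":0},{"dx":-18,"dy":0,"dz":0,"twist":0},{"dx":-20,"dy":0,"dz":0,"twist":0},{"dx":-20,"dy":0,"dz":0,"twist":0},{"dx":-20,"dy":0,"dz":0,"twist":0},{"dx":-20,"dy":0,"dz":0,"twist":0},{"dx":-10,"dy":15,"dz":-5,"twist":0},{"dx":0,"dy":25,"dz":-15,"twist":0},{"dx":0,"dy":25,"dz":-15,"twist":0},{"dx":0,"dy":25,"dz":-15,"twist":0}]'
python3 -m inch '[{"dx":0,"dy":25,"dz":-15,"twist":0},{"dx":0,"dy":25,"dz":-15,"twist":0},{"dx":0,"dy":25,"dz":-10,"twist":0},{"dx":0,"dy":15,"dz":-5,"twist":0},{"dx":0,"dy":0,"dz":0,"twist":0},{"dx":0,"dy":0,"dz":0,"twist":0},{"dx":0,"dy":0,"dz":0,"twist":0},{"dx":0,"dy":0,"dz":0,"twist":0},{"dx":0,"dy":0,"dz":0,"twist":0},{"dx":0,"dy":0,"dz":0,"twist":0}]'
python3 - <<'E'
from meas import *; import pickle
st(); chk([(.6195,.231,.043),(.6163,-.076,.048),(.6194,.0738,.053),(.6217,-.2313,.039)])
save("top","end_t.png",s=1.4); f=save("scene","end_s.png",s=1.4)
# choke/transformer moved?  compare pictures with the start ones
for n,b in(("scene",((225,195,258,220),(325,160,360,195))),("top",((295,228,325,260),(150,240,200,280)))):
    o=pickle.load(open(n+".pkl","rb"))["color"]; g=vision.grab_frame(n)["color"]
    for x0,y0,x1,y1 in b: print(n,np.abs(o[y0:y1,x0:x1].astype(int)-g[y0:y1,x0:x1]).mean().round(2))
E
```

```text
t: 39.48
tcp_pos: [0.6212, -0.2311, 0.0018]
eef_rot: [64.4, 89.9, 154.3]
wrist_force: [-0.9, -0.1, 0.4]
finger_gap: 0.0426
t: 40.32
tcp_pos: [0.531, -0.2816, 0.1253]
eef_rot: [-120.5, 89.9, -30.5]
wrist_force: [0.3, -0.6, 0.4]
finger_gap: 0.0426
t: 41.15
tcp_pos: [0.4424, -0.3257, 0.1236]
eef_rot: [-13.0, 90.0, 77.0]
wrist_force: [0.2, -0.0, 0.2]
finger_gap: 0.043
t 41.15 tcp [ 442.4 -325.7  123.6] jawyaw 90.01 F [ 0.2 -0.   0.2] gap 43.0
top (0.6194, 0.0738, 0.053) [0.6193 0.0723] [ 22  22 386]
top (0.6163, -0.076, 0.048) [ 0.6164 -0.077 ] [ 16  16 205]
top (0.6195, 0.231, 0.043) [0.6194 0.2293] [11 11 95]
top (0.6217, -0.2313, 0.039) [ 0.6218 -0.2317] [ 7  8 40]
scene (0.6195, 0.231, 0.043) [0.6195 0.2305] [ 9  6 47]
scene (0.6194, 0.0738, 0.053) [0.6194 0.0733] [ 20  14 225]
scene (0.6163, -0.076, 0.048) [ 0.616  -0.0765] [ 15  11 130]
scene (0.6217, -0.2313, 0.039) [ 0.6213 -0.2317] [ 8  5 28]
scene 3.44
scene 3.64
top 0.63
top 0.64
```

View pics/end_s.png

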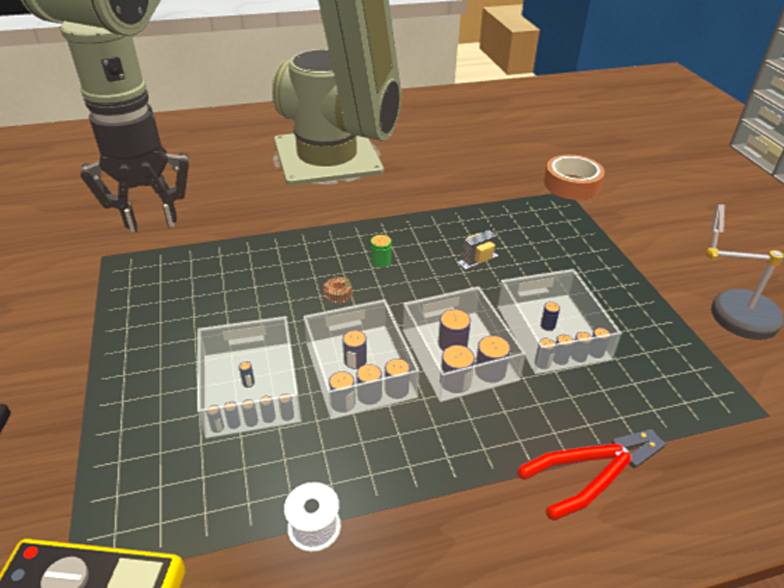

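View pics/end_t.png

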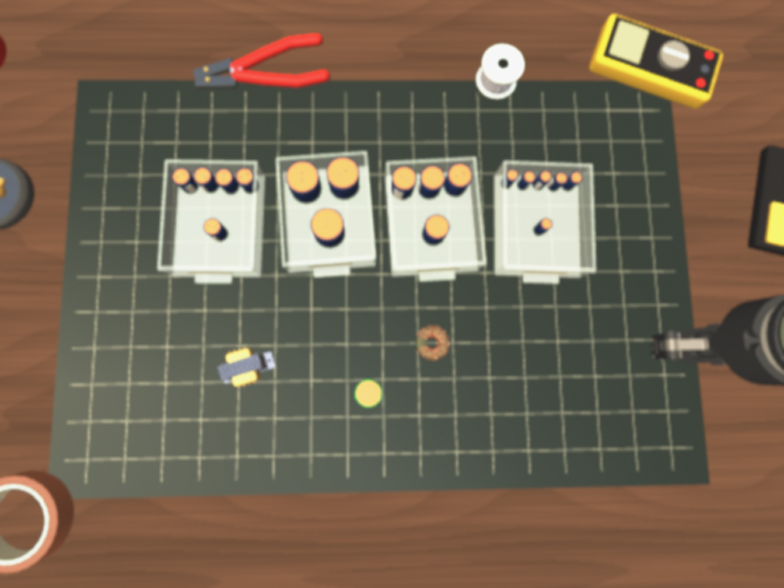

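Both final views show each cap upright, pins up, in front of its own stock. In the scene view they are at (247,374), (354,350), (455,330) and (551,316). The choke, transformer and green decoy are unmoved and the arm is clear. Handing in.

```bash
python3 -c "from rig import workorder; print(workorder.close_job())"
```

```text
the job is handed in; nothing more can be done
None
```

All four loose capacitors now stand pins up in the drawers of their own size, in front of the stock. I lowered each one until the wrist force showed contact (about 2–6 N) and only then opened the gripper. I handed the job in with the arm clear, at about 41 s of the 118 s allowed.

**Last checks:** Both cameras put each capacitor's top disc at its expected standing height, agreeing with each other to within about 1.5 mm. In the final pictures the choke, the transformer and the green look-alike are where they started.

**What disagreed:**
- **Finger height:** the real fingertips sat about 35–45 mm above the reported TCP, part of it because the pads stand farther back when open. I worked from the pictures and the force readings, so the reported z was negative at each grasp.
- **Picture comparison:** around the choke and transformer, the comparison with the start pictures was near zero in the top view (0.6 grey levels). It was 3.4–3.6 in the scene view; I saw no movement there by eye but did not look into the cause.

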